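Free the seized stop pin and reset the slip roll's gap dial

TASK

The slip roll's gap dial is blocked by a seized orange stop pin: free the pin by twisting it back and forth while pulling gently (a straight yank would tear its sprung rubber bush up), and put it in the blue tray. Then turn the dial clockwise until its yellow pointer stands at the red mark, and let go. Do not shift the red mark or disturb the oil bottle, the flux tin or the little lantern.

Things in the scene. Friction and masses are not known exactly. Their poses are not given: they have to be found in the camera images.
- machine: green bench slip roll, fixed, its dial side turned away from the robot, 250 mm deep, 190 mm wide, 130 mm high (the dial and pin stand out of that). Origin on the bench under it; x from the dial side to the rolls, y left as seen from the dial side, z up. Its black 180 x 190 mm dial panel slopes 25 degrees: outward normal (-0.423, 0, 0.906), up-slope (0.906, 0, 0.423) in this frame. The steel rolls lie behind and below the panel's top edge (under 115 mm)
- dial_axis (a point): where the dial's axis meets the panel face; its z axis is the panel's outward normal (the dial axis and the direction to pull the pin), x up the slope, y left. The scale has white ticks every 15 degrees over 270 degrees, with its gap at the bottom
- dial_grip (a point): point on the dial axis 34 mm out from the panel, in the middle of the dial's grey grip bar (48 mm long, 14 mm thick, from 8 to 44 mm above the panel). Its x axis runs along the bar towards the yellow pointer, z along the panel normal
- dial (a joint): dial angle in rad, 0 to 4.712, growing clockwise as seen facing the panel. 0: pointer 135 degrees anticlockwise from up-slope; 2.356: pointer straight up-slope (where the stop pin stands in its way). Stays where it is left (friction about 0.12 N m)
- pointer_tip (a point): tip of the yellow pointer arm, 78 mm from the dial axis, 10 mm above the panel (arm 7 mm wide, 8 to 13 mm above the panel, turning with the dial)
- red_mark (a point): the aim for the pointer tip: 78 mm from the dial axis and 10 mm above the panel, in the direction of the red mark. The mark itself is a red 12 x 8 x 4 mm block on the scale 84 to 96 mm from the dial axis; always clockwise of the stop pin. It is stiff but can be pushed round
- pin_hole (a point): centre of the pin's hole on the panel face, 70 mm up-slope from the dial axis, z the panel normal. Springs grip the shank until it has risen 14 mm: a straight pull needs 28 to 45 N. Friction acts against the sliding direction only, so twisting (about 0.3 N m) while rising slowly, such as 2 mm of rise per 0.8 rad of twist, takes only 10 to 18 N
- bush (a joint): lift in m of the black rubber bush round the pin (32 mm wide, 5 mm high) along the panel normal, 0 at rest; sprung, 5 N per mm. Over 5 mm (25 N) it tears out
- pin: the stop pin, loose but seized, 67 mm long, 60 g. Origin at its lower end, z along it to the tab (the panel normal while seated). Steel shank 16 mm thick, 40 mm long, 14 mm of it in the hole; then a flat orange tab, 28 mm (pin x) by 12 mm (pin y) by 28 mm (z), 26 to 54 mm above the panel
- pin_tab (a point): centre of the pin's tab, 53 mm from its lower end; the tab is gripped across its 12 mm (pin y)
- pin_mid (a point): middle of the pin, 35 mm from its lower end
- tray: blue open tray fixed on the bench, 120 (x) x 150 (y) x 25 mm high, 4 mm walls and floor about 4 mm. Origin at the centre of its underside
- oil_bottle: yellow oil bottle, 48 mm wide, 150 mm high, beside the machine; origin at its foot; leave alone
- flux_tin: copper-coloured tin, 60 mm wide, 90 mm high, beside the machine; origin at its foot; leave alone
- lantern: small dark lantern, 90 x 90 mm, 172 mm high; origin at its foot; leave alone
Not all that is in view belongs to the job. Of the things that look like the pin, the larger one is meant.

How it is judged (in metres and radians):
On the way, in this order (a step that is already met when the one before it is completed fails the run):
1. the pin is out of its hole and stands or lies released in the blue tray (x of pin_mid in the frame of tray between -0.058 and 0.058 m and y of pin_mid in the frame of tray between -0.073 and 0.073 m and z of pin_mid in the frame of tray below 0.05 m and contact force between pin and the fingers below 0.05 N and linear speed of pin below 0.03 m/s), for 0.2 s.
2. the pointer stands at the red mark (distance between pointer_tip and red_mark below 0.006 m), for 0.2 s.
At the end, for the whole second after the job is handed in: The pin stands or lies released and still in the blue tray (its middle inside the tray's walls and under 50 mm above its underside), and the pointer tip is within 6 mm of its aim at the red mark with the dial at rest (all of step 1 and distance between pointer_tip and red_mark below 0.006 m and velocity of joint dial between -0.05 and 0.05 rad/s); the robot touches nothing.
It fails at once if the bush is pulled up more than 5 mm (the pin is yanked) (value of joint bush above 0.005 m).
It fails at once if the red mark is shifted by more than 4 mm (distance of red_mark from where it was at the start of the episode above 0.004 m).
It fails at once if the oil bottle is moved more than 15 mm or tipped (distance of oil_bottle from where it was at the start of the episode above 0.015 m or angle between oil_bottle's own z axis and vertical above 0.3 rad).
It fails at once if the flux tin is moved more than 15 mm or tipped (distance of flux_tin from where it was at the start of the episode above 0.015 m or angle between flux_tin's own z axis and vertical above 0.3 rad).
It fails at once if the lantern is moved more than 15 mm or tipped (distance of lantern from where it was at the start of the episode above 0.015 m or angle between lantern's own z axis and vertical above 0.3 rad).
It also fails if it takes over 72 s, if anything falls off the work surface, if the arm or the gripper's body presses on something with over 40 N, if the wrist force passes 120 N, or if a joint passes its speed limit or range.

ROBOT

A 6-joint arm with a two-finger parallel gripper is mounted at the origin on the work surface. World frame = base frame: x ahead of the robot, y to its left, z up, the work surface at z = 0. Lengths are in m, angles in degrees, forces in N, time in s.
With the tool pointing down it reaches from about 0.4 to 0.825 m from the base axis. Payload 7 kg.
Tool frame: the origin (TCP) lies at the very end of the fingers, on their centre line; the grasp point (between the pads) lies 19 mm behind it (ctrl.hold_point_z is the distance from the TCP to the grasp point, in m); z points along the fingers, y is the line along which they close (so a half turn about z gives the same grasp; the last joint's range is limited). The gripper opens to 88 mm and grips with 3 to 60 N. Pads are 19 mm wide; open, the fingers measure 130 mm over their backs; the gripper's body (78 mm by 193 mm) begins 47 mm behind the grasp point.
Start: joints at [82.397, 20.546, 0.682, 0, -70.136, -16.507], TCP at [0.276, 0.616, 0.227] pointing down, gripper open.
Joint ranges: [-176.03, 176.03], [-82.01, 121.73], [-58.28, 71.71], [-173.87, 95.51], [-174.79, -0.11], [-173.66, 173.66]. Speed limits (degrees/s): [136.94, 136.94, 172.46, 180, 180, 180].

INTERFACE

Orientations are given as [roll, pitch, yaw] about the fixed x, y, z axes, in that order (R = Rz(yaw) Ry(pitch) Rx(roll)).
In Python, from plant import sensors, viewer, workorder, ctrl gives the robot as it stands.
- The arm moves only by the shell command python3 -m pendant 'ROWS'. ROWS is JSON, a list of rows, each a list of 3 entries, a list of its own where there are three numbers: the opening, from -1 (shut) to 1 (fully open), so that 0 is half open, then the shift along the tool's x, y, z in m, then the turn, a rotation vector about the tool's x, y, z in degrees. A call has 1 to 10 rows; each row is the pose to reach, as a shift and turn from the pose commanded when the call began, along the tool's axes at that moment; what a row does not reach only later rows make up. A row lasts 1/12 s, in which the tool goes at most 41.7 mm and 7.16 degrees, less where a joint would pass 70% of its speed; a pose out of reach is approached as far as the arm can. A call with a gripper value outside its range is refused whole. The fingers move at their own pace and stop on an object; the grip force is fixed at half the most. Time passes only in rows, so rows that repeat a pose let the fingers close. It gives the time, the measured TCP pose, the force, the opening and the grip force at its end, in the units of the state.
- sensors.get_obs(): the state, without advancing time (a new reading comes with each control period).
- viewer.snapshot(name): name is "side" or "top"; returns the picture (480x640x3 uint8, red, green, blue); there is no depth.
- viewer.camera_params(name): a dict with "fx", "fy", "cx", "cy" (pixels), "extrinsics" (4x4, takes a point from world to camera coordinates). Camera axes: x right, y up, looking along -z (the intrinsics and any distortion apply to the point x, -y, -z); pixel columns grow to the right and rows downward; lengths in m; the calibration is good to about 2 mm. A picture is of the moment at which its call begins. camera_params takes no time and is no camera call.
- workorder.close_job(): hands the job in; it is judged then, once.
The state is a dict: "clock": time; "joint_pos": joint angles; "qvel": joint speeds; "tau": joint torques, N m; "tool_pos": TCP position; "orientation": TCP orientation; "force": force on the tool from outside, world axes, zero at the start; "moment": the same for the moment, N m; "opening": finger opening in m; "gripper_force": force on a finger pad.
Only numpy, scipy, OpenCV 4.12 (cv2) and the standard library are available. Lean on these libraries where they do the work, as an engineer would, in place of code of your own. Each camera call takes 0.05 s, during which the arm holds its last target. There are 200 camera calls.

## Working session

There is one attempt and no reset: what is moved stays moved. The work goes in short steps, Python scripts to look and compute and a shell command to move; the robot and the scene stay as the last step left them, time stands still between calls to the robot, and variables do not carry over. Pictures are saved under pics/ and viewed, at most 13 in all, crops included, and the job is handed in when it is done.

```bash
mkdir -p pics; ls; python3 - <<'E'
from plant import sensors, viewer, ctrl
import cv2
o=sensors.get_obs(); print(o)
for n in("side","top"):
    cv2.imwrite(f"pics/{n}0.png",viewer.snapshot(n)[:,:,::-1]); print(viewer.camera_params(n))
E
```

```text
pics
{'clock': 0.0, 'joint_pos': array([ 8.23945549e+01,  2.05920482e+01,  6.34384849e-01, -2.31393539e-02,
       -7.01358886e+01, -1.65069987e+01]), 'qvel': array([ 0.05538355,  0.06762469, -0.03125269,  0.06442566,  0.10140859,
       -0.03141256]), 'tau': array([ 7.74443815e-04, -5.82715023e+01,  2.93069440e+01,  6.99770004e+00,
        7.04184640e-03, -1.57168733e-04]), 'tool_pos': array([0.27556213, 0.61564971, 0.22561092]), 'orientation': array([ 1.79904123e+02, -5.72824743e-03, -2.41203193e+01]), 'force': array([-0.53152966, -0.66031012,  1.05370417]), 'moment': array([-0.05323618, -0.00519609, -0.01041196]), 'gripper_force': 0.0, 'opening': 0.08752575028431453}
{'fx': 453.09187452403995, 'fy': 453.09187452403995, 'cx': 318.64164538037215, 'cy': 232.82803402162665, 'extrinsics': array([[ 0.98355594, -0.18015203, -0.01276591, -0.51682109],
       [ 0.1256191 ,  0.63161672,  0.76503605, -0.1511217 ],
       [-0.12975964, -0.75405939,  0.64386091, -0.82876399],
       [ 0.        ,  0.        ,  0.        ,  1.        ]])}
{'fx': 608.3376030212218, 'fy': 608.3376030212218, 'cx': 319.69695425335607, 'cy': 241.8301769162922, 'extrinsics': array([[ 1.27442967e-02, -9.99918446e-01, -8.27702411e-04,
        -1.08288679e-02],
       [ 9.94782743e-01,  1.25950406e-02,  1.01235664e-01,
        -5.36025022e-01],
       [-1.01216983e-01, -2.11356142e-03,  9.94862129e-01,
        -1.28265434e+00],
       [ 0.00000000e+00,  0.00000000e+00,  0.00000000e+00,
         1.00000000e+00]])}
```

View pics/top0.png

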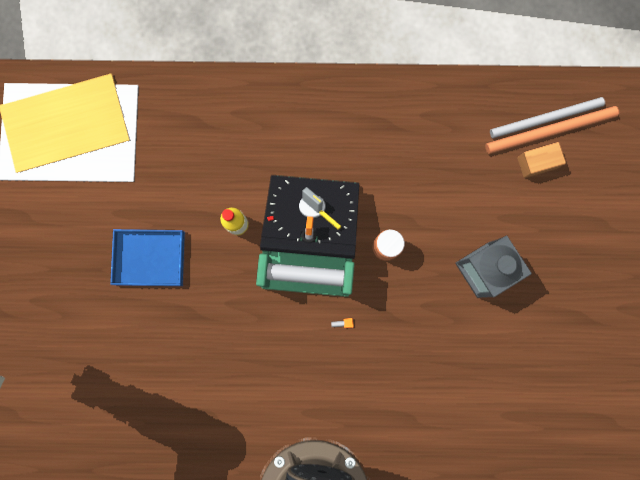

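View pics/side0.png

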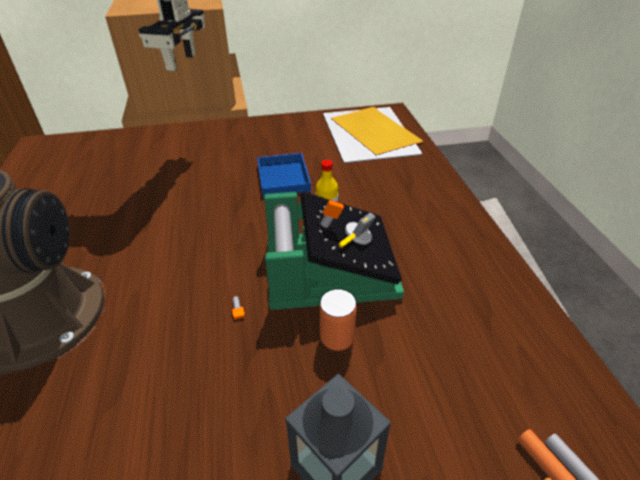

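Top view: candidates for the pin are the tab on the panel (310,228), a small loose pin on the bench (343,323), the orange block (543,160) and the orange rod (550,130). I choose the one seated in the panel, which is the larger of the two pins. The tray is at (148,258), oil bottle (234,220), tin (389,244), lantern (494,267) and red mark (271,218). Next is a close crop of both views.

```bash
python3 - <<'E'
import cv2,numpy as np
a=cv2.imread("pics/top0.png")[170:300,255:365]; b=cv2.imread("pics/side0.png")[185:315,260:410]
f=lambda i:cv2.resize(i,None,fx=3,fy=3,interpolation=cv2.INTER_CUBIC)
cv2.imwrite("pics/crop1.png",np.hstack([f(a),f(b)]))
E
```

```text
(no output)
```

View pics/crop1.png

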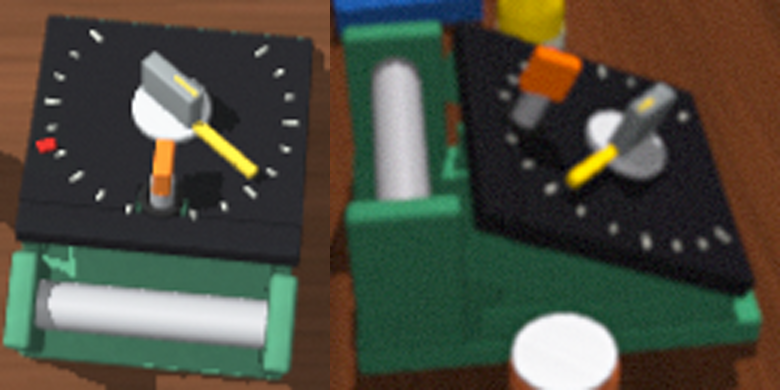

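```bash
cat > h.py <<'E'
import numpy as np
from scipy.spatial.transform import Rotation as Ro
from scipy.optimize import least_squares
from plant import sensors, viewer, ctrl
def proj(n,P):
    c=viewer.camera_params(n);E=c["extrinsics"];q=E[:3,:3]@np.asarray(P).T+E[:3,3:]
    return np.c_[c["cx"]+c["fx"]*q[0]/-q[2], c["cy"]-c["fy"]*q[1]/-q[2]]
def ray(n,u,v,z):
    c=viewer.camera_params(n);E=c["extrinsics"];R=E[:3,:3];o=-R.T@E[:3,3]
    d=R.T@np.array([(u-c["cx"])/c["fx"],-(v-c["cy"])/c["fy"],-1]);return o+d*(z-o[2])/d[2]
def panel(yaw):  # columns: upslope, left, normal
    s,c=.4226,.9063
    return Ro.from_euler("z",yaw).as_matrix()@np.array([[c,0,-s],[0,1,0],[s,0,c]])
E
python3 - <<'E'
from h import *
T=lambda x,y:(x/3+255,y/3+170); S=lambda x,y:((x-330)/3+260,y/3+185)
pc=lambda r,a,h:np.array([r*np.cos(a),-r*np.sin(a),h]) # a clockwise from up
def pts(p):
    du,tp,tm=p[4:]
    L=[[du+s*.09,t*.095,0] for s,t in((-1,-1),(-1,1),(1,-1),(1,1))]
    return np.array(L+[[0.07,0,.040],pc(.078,tp,.0105),pc(.09,tm,.004),[0,0,.008]])
nan=(np.nan,np.nan)
top=np.array([T(50,17),T(313,38),T(25,205),T(300,225),T(165,163),T(256,172),T(46,145),nan])
side=np.array([S(697,97),S(750,287),S(455,28),S(480,232),S(552,75),S(573,182),nan,nan])
def res(p):
    P=p[:3]+pts(p)@panel(p[3]).T
    r=np.r_[proj("top",P)-top,proj("side",P)-side].ravel();return r[~np.isnan(r)]
f=least_squares(res,[.57,0,.1,3.1,0,-1,1.3],loss="soft_l1");p=f.x
print(p.round(4),np.degrees(p[3:]).round(1));print(f.fun.round(1))
A=panel(p[3]);print("tab",p[:3]+A@[.07,0,.04],"norm",A[:,2], "grip",p[:3]+A[:,2]*.034)
print("top edge z",(p[:3]+A@[p[4]+.09,0,0]))
print("tray",[ray("top",u,v,.025).round(3) for u,v in((112,230),(184,230),(183,287),(111,287))])
E
```

```text
[ 0.6042  0.0117  0.0778  3.0647  0.0166 -0.8609  1.1187] [175.6   1.  -49.3  64.1]
[-0.2 -1.1  0.4 -0.3 -2.9  8.3  0.4 10.2 -0.   0.4 -0.7 -0.2  1.1 -0.3
 -2.1 -0.4  2.1  0.7  0.8 -1.4  1.2 -4.4 -0.3  1.6 -0.4  1.7]
tab [0.55784247 0.01529182 0.14360911] norm [ 0.42135218 -0.03245147  0.9063    ] grip [0.61856803 0.0106149  0.10858931]
top edge z [0.50787431 0.01914024 0.12284364]
tray [array([0.556, 0.445, 0.025]), array([0.558, 0.29 , 0.025]), array([0.435, 0.287, 0.025]), array([0.433, 0.442, 0.025])]
```

```bash
cat > fit.py <<'E'
from h import *
T=lambda x,y:(x/3+255,y/3+170); S=lambda x,y:((x-330)/3+260,y/3+185)
pc=lambda r,a,h:np.array([r*np.cos(a),-r*np.sin(a),h])
def pts(p):
    du,tp,tm=p[4:]
    L=[[du+s*.09,t*.095,0] for s,t in((-1,-1),(-1,1),(1,-1),(1,1))]
    return np.array(L+[[0.07,0,.040],pc(.078,tp,.0105),pc(.09,tm,.004)])
nan=(np.nan,np.nan)
top=np.array([T(50,17),T(313,38),T(18,236),T(298,260),T(165,163),T(256,172),T(46,145)])
side=np.array([S(697,97),S(750,287),S(455,28),S(480,232),S(552,75),S(573,182),nan])
def res(p):
    P=p[:3]+pts(p)@panel(p[3]).T
    r=np.r_[proj("top",P)-top,proj("side",P)-side].ravel();return r[~np.isnan(r)]
f=least_squares(res,[.57,0,.1,3.1,0,-1,1.3],loss="soft_l1");p=f.x
A=panel(p[3])
if __name__=="__main__":
    print(p.round(4),np.degrees(p[3:]).round(1));print(f.fun.round(1).reshape(-1,2).tolist())
    print("tab",p[:3]+A@[.07,0,.04],"norm",A[:,2], "grip",p[:3]+A[:,2]*.034)
    print("top edge",(p[:3]+A@[p[4]+.09,0,0]))
    R=np.c_[-A[:,0],A[:,1]*1,-A[:,2]] ; print(np.linalg.det(R))
    R=np.c_[A[:,1],0*A[:,1],A[:,2]]
    R=np.c_[-A[:,0],A[:,1],-A[:,2]]; o=sensors.get_obs()
    R0=Ro.from_euler("xyz",o["orientation"],degrees=True).as_matrix()
    print("rotvec tool",np.degrees(Ro.from_matrix(R0.T@R).as_rotvec()))
    tcp=p[:3]+A@[.07,0,.04-.019+.09]
    print("shift tool to 90 above",R0.T@(tcp-o["tool_pos"]),tcp)
    cv=[(306,240),(310,228)]
E
python3 fit.py
```

```text
[ 0.6043  0.0118  0.077   3.0659  0.0189 -0.8599  1.1207] [175.7   1.1 -49.3  64.2]
[[-0.4, -0.2], [0.2, 0.5], [-0.7, -0.9], [1.0, -0.6], [-0.1, 0.4], [-0.8, -0.2], [1.1, -0.3], [-3.0, -0.4], [1.1, 0.7], [-0.3, -1.4], [0.1, -4.4], [-0.3, 1.9], [-0.3, 2.0]]
tab [0.55788852 0.01536101 0.14279013] norm [ 0.42138973 -0.03196021  0.9063    ] grip [0.6186195  0.01075488 0.10777033]
top edge [0.50588491 0.01930521 0.12297443]
0.9999704499999998
rotvec tool [ -4.23008945 -24.74203231 -19.48023428]
shift tool to 90 above [0.53120891 0.42242785 0.01928813] [0.58780719 0.01309183 0.20713743]
```

```bash
cat > fit2.py <<'E'
from h import *
import cv2, fit
def blob(n,lo,hi,box):
    i=cv2.cvtColor(cv2.imread(f"pics/{n}0.png"),cv2.COLOR_BGR2HSV);x0,y0,x1,y1=box
    m=cv2.inRange(i[y0:y1,x0:x1],lo,hi);k,l,s,c=cv2.connectedComponentsWithStats(m)
    j=1+s[1:,4].argmax();h=cv2.findContours((l==j).astype(np.uint8),0,1)[0][0][:,0]
    P=np.argwhere(l==j)[:,::-1]
    return P.mean(0)+[x0,y0],np.cov(P.T),s[j]+[x0,y0,0,0,0]
bt,bs=(255,170,365,260),(300,185,410,285)
O={n:blob(n,(5,150,120),(17,255,255),b) for n,b in(("top",bt),("side",bs))}
Y={n:blob(n,(22,150,120),(33,255,255),b) for n,b in(("top",bt),("side",bs))}
Rd=blob("top",(0,150,100),(4,255,255),bt)
def hull(n,P):
    h=cv2.convexHull((proj(n,P)*16).astype(np.float32))[:,0]/16
    m=np.zeros((480*4,640*4),np.uint8);cv2.fillPoly(m,[np.round(h*64+24).astype(np.int32)],1,shift=4) 
    M=cv2.moments(m,True);a=M["m00"]
    c=np.array([M["m10"],M["m01"]])/a
    return (c-1.5)/4, np.array([[M["mu20"],M["mu11"]],[M["mu11"],M["mu02"]]])/a/16, a/16
G=np.array([[a,b,c] for a in(-1,1) for b in(-1,1) for c in(-1,1)])
def models(p):
    A=panel(p[3]);o=p[:3]
    z=lambda a:np.array([[np.cos(a),-np.sin(a),0],[np.sin(a),np.cos(a),0],[0,0,1]])
    tab=(G*[.014,.006,.014]@z(p[4]).T+[.07,0,.04])@A.T+o
    ptr=((G*[.026,.0035,.0025]+[.052,0,.0105])@z(-p[5]).T)@A.T+o
    mk=((G*[.006,.004,.002]+[.09,0,.002])@z(-p[6]).T)@A.T+o
    return tab,ptr,mk
def res(p,full=0):
    t,q,m=models(p);r=[]
    for n in("top","side"):
        c,C,a=hull(n,t);r+=list(c-O[n][0])+list((C-O[n][1])[[0,0,1],[0,1,1]]*.1)
        tip=p[:3]+panel(p[3])@[.078*np.cos(p[5]),-.078*np.sin(p[5]),.0105]
        s=Y[n][2]; 
    c,_,_=hull("top",m);r+=list(c-Rd[0])
    tp=p[:3]+panel(p[3])@[.078*np.cos(p[5]),-.078*np.sin(p[5]),.0105]
    r+=list(proj("top",[tp])[0]-TT)+list(proj("side",[tp])[0]-TS)
    du=.0
    L=np.array([[-.09,-.095,0],[-.09,.095,0],[.09,-.095,0],[.09,.095,0]])+[p[7],0,0]
    L=p[:3]+L@panel(p[3]).T
    r+=list(((proj("top",L)-fit.top[:4])*.5).ravel())+list(((proj("side",L)-fit.side[:4])[:3]*.3).ravel())
    r+=[(L[2,2]/2+L[3,2]/2-.13)/.003]
    return np.array(r)
TT=np.array([256/3+255,172/3+170]);TS=fit.side[5]
if __name__=="__main__":
    print(O,Y["top"][2],Y["side"][2],Rd)
    p0=np.r_[fit.p[:4],0,fit.p[5],fit.p[6],fit.p[4]]
    f=least_squares(res,p0,diff_step=3e-3,x_scale=[.01,.01,.01,.05,.2,.05,.05,.01]);p=f.x;np.save("p.npy",p)
    print(p.round(4),np.degrees(p[3:7]).round(1));print(f.fun.round(1).tolist())
    A=panel(p[3]);print("tab",p[:3]+A@[.07,0,.04],"top edge",p[:3]+A@[p[7]+.09,0,0])
    for n in O: print(hull(n,models(p)[0])[2],O[n][2])
E
python3 fit2.py
```

```text
{'top': (array([308.90350877, 225.21052632]), array([[ 3.53927961, -1.57242664],
       [-1.57242664, 25.01723335]]), array([306, 217,   7,  18, 114])), 'side': (array([333.06225681, 208.64980545]), array([[23.93360895, -3.17342534],
       [-3.17342534, 19.18938473]]), array([323, 200,  21,  18, 257]))} [319 211  22  18 123] [316 185  22  15 267] (array([269.96428571, 217.92857143]), array([[ 3.51719577, -0.37301587],
       [-0.37301587,  1.55026455]]), array([267, 216,   7,   5,  28]))
[ 6.02400e-01  1.20000e-02  8.35000e-02  3.05850e+00  1.86348e+01
 -8.96600e-01  1.14950e+00  1.75000e-02] [ 175.2 1067.7  -51.4   65.9]
[0.7, 0.0, 0.3, -0.5, 0.3, -0.4, 0.3, 0.0, 0.2, 0.4, 0.7, -0.2, 0.0, -0.3, -0.4, 0.2, -0.2, -0.4, 0.3, 0.3, -0.7, -0.6, 0.4, -0.1, -0.8, -0.8, 0.2, -0.4, -0.1, -1.2, -0.4]
tab [0.55600626 0.0158205  0.14932947] top edge [0.50525556 0.02004919 0.12894191]
152.3125 [306 217   7  18 114]
284.3125 [323 200  21  18 257]
```

```bash
cat > go.py <<'E'
import sys
from h import *
p=np.load("p.npy");A=panel(p[3])
# usage: go.py u v h(grasp point, mm, panel frame about the dial axis) yaw(deg about normal; 0: tool x down-slope)
def to(pos,R):
    o=sensors.get_obs();R0=Ro.from_euler("xyz",o["orientation"],degrees=True).as_matrix()
    print("shift",(R0.T@(pos-o["tool_pos"])).round(4),"turn",np.degrees(Ro.from_matrix(R0.T@R).as_rotvec()).round(1),
      "| tcp",o["tool_pos"].round(4),"F",o["force"].round(1),"q",o["joint_pos"].round(0),"t",o["clock"])
if __name__=="__main__":
    u,v,h,y=map(float,sys.argv[1:])
    R=np.c_[-A[:,0],A[:,1],-A[:,2]]@Ro.from_euler("z",-y,degrees=True).as_matrix()
    pos=p[:3]+A@(np.array([u,v,h-19])/1000)
    to(pos,R)
E
python3 go.py 70 0 140 -12.3; python3 -m pendant '[[1,[0,0,-0.03],[0,0,0]]]'; python3 go.py 70 0 140 -12.3
```

```text
shift [0.5334 0.4216 0.0037] turn [ -6.7 -24.1  -7. ] | tcp [0.2756 0.6157 0.2257] F [-0.8 -0.3  0.3] q [ 82.  21.   1.  -0. -70. -17.] t 0.1
clock: 0.18
tool_pos: [0.2743, 0.6132, 0.2498]
orientation: [179.4, -0.0, -24.2]
force: [0.4, 0.7, -1.2]
opening: 0.0873
gripper_force: 0.0
shift [0.5337 0.4181 0.0321] turn [ -6.2 -24.1  -7.1] | tcp [0.2743 0.6132 0.2498] F [ 0.4  0.7 -1.2] q [ 82.  20.   3.  -0. -74. -17.] t 0.1833
```

```bash
python3 -m pendant '[[1,[0.03,0.024,0],[0,-1,0]],[1,[0.06,0.048,0],[0,-3,0]],[1,[0.09,0.072,0],[-1,-5,-1]],[1,[0.12,0.096,0],[-2,-7,-2]],[1,[0.15,0.12,0],[-2,-9,-3]],[1,[0.18,0.144,0],[-3,-11,-3]],[1,[0.21,0.168,0],[-4,-13,-4]],[1,[0.24,0.192,0],[-4,-15,-4]],[1,[0.27,0.216,0],[-5,-18,-5]],[1,[0.3,0.24,0.01],[-6,-21,-6]]]'; python3 go.py 70 0 140 -12.3
```

```text
clock: 1.02
tool_pos: [0.4527, 0.2732, 0.2488]
orientation: [175.1, 21.3, -18.8]
force: [1.0, 2.0, -0.5]
opening: 0.0877
gripper_force: 0.0
shift [ 0.209   0.2058 -0.0359] turn [-1.  -3.1 -0.8] | tcp [0.4527 0.2732 0.2488] F [ 1.   2.  -0.5] q [ 40.  18.   3. -15. -90.  34.] t 1.0167
```

```bash
python3 -m pendant '[[1,[0.025,0.025,-0.004],[0,0,0]],[1,[0.05,0.05,-0.008],[0,-1,0]],[1,[0.075,0.075,-0.012],[0,-2,0]],[1,[0.1,0.1,-0.016],[-1,-2,0]],[0.2,[0.125,0.125,-0.02],[-1,-3,0]],[0.2,[0.15,0.15,-0.025],[-1,-3,-1]],[0.2,[0.175,0.17,-0.03],[-1,-3,-1]],[0.2,[0.195,0.19,-0.034],[-1,-3,-1]],[0.2,[0.206,0.202,-0.036],[-1,-3,-1]],[0.2,[0.206,0.202,-0.036],[-1,-3,-1]]]'; python3 go.py 70 0 140 -12.3
python3 - <<'E'
from h import *;import cv2
a=viewer.snapshot("top")[130:290,220:400,::-1];b=viewer.snapshot("side")[100:300,230:420,::-1]
f=lambda i:cv2.resize(i,(400,400),interpolation=cv2.INTER_CUBIC)
cv2.imwrite("pics/above.png",np.hstack([f(a),f(b)]))
E
```

```text
clock: 1.85
tool_pos: [0.5876, 0.0154, 0.2206]
orientation: [174.1, 24.4, -18.5]
force: [-0.1, 0.4, 0.2]
opening: 0.0547
gripper_force: 0.0
shift [ 0.002   0.0018 -0.0031] turn [ 0.2  0.1 -0.2] | tcp [0.5876 0.0154 0.2206] F [-0.1  0.4  0.2] q [ 15.  29.  11.  -8. -96.  59.] t 1.85
```

View pics/above.png

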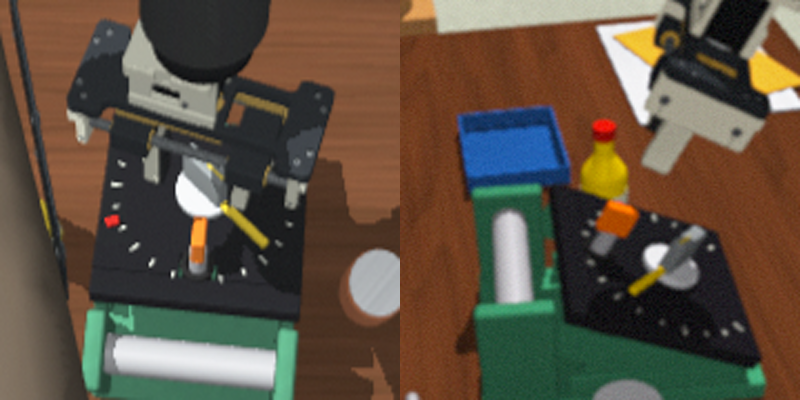

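The open gripper is above the panel. The pin tab is at (200,240) in the top crop and (617,215) in the side crop, and the gripper yaw matches the tab. Descending.

```bash
python3 -m pendant '[[0.2,[0.002,0.002,0.015],[0,0,0]],[0.2,[0.002,0.002,0.03],[0,0,0]],[0.2,[0.002,0.002,0.045],[0,0,0]],[0.2,[0.002,0.002,0.06],[0,0,0]],[0.2,[0.002,0.002,0.07],[0,0,0]],[0.2,[0.002,0.002,0.08],[0,0,0]],[0.2,[0.002,0.002,0.087],[0,0,0]],[0.2,[0.002,0.002,0.092],[0,0,0]],[0.2,[0.002,0.002,0.096],[0,0,0]],[0.2,[0.002,0.002,0.097],[0,0,0]]]'; python3 go.py 70 0 40 -12.3
python3 - <<'E'
from h import *;import cv2
a=viewer.snapshot("top")[150:270,250:370,::-1];b=viewer.snapshot("side")[150:270,280:400,::-1]
f=lambda i:cv2.resize(i,(400,400),interpolation=cv2.INTER_CUBIC)
cv2.imwrite("pics/at.png",np.hstack([f(a),f(b)]))
E
```

```text
clock: 2.78
tool_pos: [0.5472, 0.0192, 0.1332]
orientation: [174.2, 24.3, -18.2]
force: [-0.5, 0.3, -0.5]
opening: 0.0525
gripper_force: 0.0
shift [0.0019 0.0023 0.0006] turn [ 0.2 -0.   0.1] | tcp [0.5472 0.0192 0.1332] F [-0.5  0.3 -0.5] q [ 16.  29.  -0.  -9. -85.  59.] t 2.7833
```

View pics/at.png

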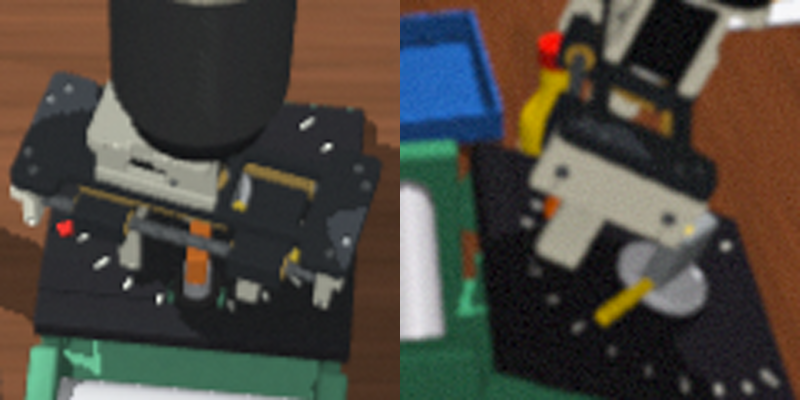

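The tab (200,260) lies between the fingers at (130,245) and (250,285). Closing.

```bash
python3 -m pendant '[[0.1,[0.002,0.002,0.001],[0,0,0]],[-0.2,[0.002,0.002,0.001],[0,0,0]],[-0.5,[0.002,0.002,0.001],[0,0,0]],[-0.7,[0.002,0.002,0.001],[0,0,0]],[-1,[0.002,0.002,0.001],[0,0,0]],[-1,[0.002,0.002,0.001],[0,0,0]],[-1,[0.002,0.002,0.001],[0,0,0]]]'; python3 go.py 70 0 40 -12.3; python3 -c "
from plant import *;print(sensors.get_obs()['moment'])"
```

```text
clock: 3.47
tool_pos: [0.5482, 0.0166, 0.132]
orientation: [174.2, 24.3, -18.2]
force: [0.0, -0.4, -0.1]
opening: 0.0153
gripper_force: 27.9
shift [-0.0002  0.0001  0.    ] turn [ 0.2 -0.1  0.1] | tcp [0.5482 0.0166 0.132 ] F [ 0.  -0.4 -0.1] q [ 16.  29.  -0.  -8. -84.  60.] t 3.4667
[-0.1240086  -1.41996512  0.19346299]
```

```bash
python3 -m pendant '[[-1,[0,0,0],[0,0,0]],[-1,[0,0,0],[0,0,3]],[-1,[0,0,-0.0002],[0,0,9]],[-1,[0,0,-0.0004],[0,0,15]],[-1,[0,0,-0.0006],[0,0,21]],[-1,[0,0,-0.0008],[0,0,27]],[-1,[0,0,-0.0009],[0,0,30]],[-1,[0,0,-0.0009],[0,0,27]],[-1,[0,0,-0.0011],[0,0,21]],[-1,[0,0,-0.0013],[0,0,15]]]'; python3 go.py 70 0 40 -12.3; python3 -c "
from plant import *;print(sensors.get_obs()['moment'])"
```

```text
clock: 4.3
tool_pos: [0.5481, 0.0166, 0.1328]
orientation: [167.9, 22.1, -34.1]
force: [-1.0, -0.3, -2.9]
opening: 0.0145
gripper_force: 29.9
shift [ 0.0002 -0.      0.0007] turn [  0.2  -0.  -14.7] | tcp [0.5481 0.0166 0.1328] F [-1.  -0.3 -2.9] q [ 16.  29.  -0.  -8. -85.  45.] t 4.3
[-0.25938316 -1.47138061 -0.28161386]
```

```bash
python3 -m pendant '[[-1,[0,0,-0.00025],[0,0,-6]],[-1,[0,0,-0.0005],[0,0,-12]],[-1,[0,0,-0.00075],[0,0,-18]],[-1,[0,0,-0.001],[0,0,-24]],[-1,[0,0,-0.00125],[0,0,-30]],[-1,[0,0,-0.0015],[0,0,-36]],[-1,[0,0,-0.0017],[0,0,-41]],[-1,[0,0,-0.0018],[0,0,-44]]]'; python3 go.py 70 0 40 -12.3; python3 -c "
from plant import *;print(sensors.get_obs()['moment'])"
```

```text
clock: 4.97
tool_pos: [0.5485, 0.0166, 0.1339]
orientation: [-172.4, 24.0, 13.9]
force: [-2.1, 0.1, -5.3]
opening: 0.0143
gripper_force: 30.0
shift [0.0003 0.0002 0.0018] turn [ 0.2  0.1 29.3] | tcp [0.5485 0.0166 0.1339] F [-2.1  0.1 -5.3] q [ 16.  29.  -0.  -8. -85.  89.] t 4.9667
[-0.37073075 -1.46420946 -0.28475702]
```

```bash
python3 - <<'E'
from h import *;import cv2
b=viewer.snapshot("side")[150:270,280:400,::-1]
cv2.imwrite("pics/tw.png",cv2.resize(b,(600,600),interpolation=cv2.INTER_CUBIC))
E
```

```text
(no output)
```

View pics/tw.png

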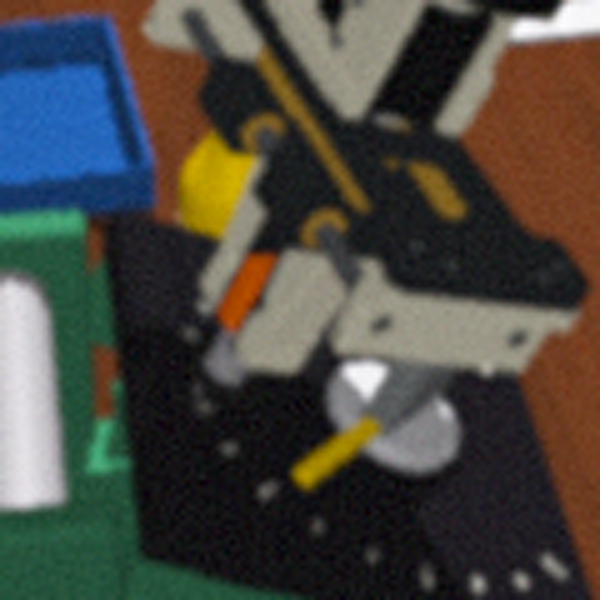

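The tab, seen edge-on at (248,290), turns with the fingers, and the dial is not touched. Continuing.

```bash
python3 -m pendant '[[-1,[0,0,-0.0001],[0,0,4]],[-1,[0,0,-0.00035],[0,0,10]],[-1,[0,0,-0.0006],[0,0,16]],[-1,[0,0,-0.00085],[0,0,22]],[-1,[0,0,-0.0011],[0,0,28]],[-1,[0,0,-0.00135],[0,0,34]],[-1,[0,0,-0.0016],[0,0,40]],[-1,[0,0,-0.00185],[0,0,46]],[-1,[0,0,-0.0021],[0,0,52]],[-1,[0,0,-0.0023],[0,0,57]]]' | grep force
python3 -m pendant '[[-1,[0,0,-0.0001],[0,0,-4]],[-1,[0,0,-0.00035],[0,0,-10]],[-1,[0,0,-0.0006],[0,0,-16]],[-1,[0,0,-0.00085],[0,0,-22]],[-1,[0,0,-0.0011],[0,0,-28]],[-1,[0,0,-0.00135],[0,0,-34]],[-1,[0,0,-0.0016],[0,0,-40]],[-1,[0,0,-0.00185],[0,0,-46]],[-1,[0,0,-0.0021],[0,0,-52]],[-1,[0,0,-0.0023],[0,0,-57]]]'; python3 go.py 70 0 40 -12.3
```

```text
force: [-2.7, 0.4, -7.3]
gripper_force: 32.0
clock: 6.68
tool_pos: [0.5499, 0.0165, 0.1374]
orientation: [-172.4, 24.1, 13.8]
force: [-3.1, -0.0, -9.5]
opening: 0.0141
gripper_force: 30.0
shift [0.0005 0.0003 0.0056] turn [ 0.2  0.2 29.2] | tcp [0.5499 0.0165 0.1374] F [-3.1 -0.  -9.5] q [ 16.  29.   0.  -8. -85.  89.] t 6.6833
```

```bash
python3 -m pendant '[[-1,[0,0,-0.0001],[0,0,4]],[-1,[0,0,-0.00035],[0,0,10]],[-1,[0,0,-0.0006],[0,0,16]],[-1,[0,0,-0.00085],[0,0,22]],[-1,[0,0,-0.0011],[0,0,28]],[-1,[0,0,-0.00135],[0,0,34]],[-1,[0,0,-0.0016],[0,0,40]],[-1,[0,0,-0.00185],[0,0,46]],[-1,[0,0,-0.0021],[0,0,52]],[-1,[0,0,-0.0023],[0,0,57]]]' | grep force
python3 -m pendant '[[-1,[0,0,-0.0001],[0,0,-4]],[-1,[0,0,-0.00035],[0,0,-10]],[-1,[0,0,-0.0006],[0,0,-16]],[-1,[0,0,-0.00085],[0,0,-22]],[-1,[0,0,-0.0011],[0,0,-28]],[-1,[0,0,-0.00135],[0,0,-34]],[-1,[0,0,-0.0016],[0,0,-40]],[-1,[0,0,-0.00185],[0,0,-46]],[-1,[0,0,-0.0021],[0,0,-52]],[-1,[0,0,-0.0023],[0,0,-57]]]'; python3 go.py 70 0 40 -12.3
```

```text
force: [-2.4, 0.1, -10.5]
gripper_force: 31.2
clock: 8.35
tool_pos: [0.5516, 0.0164, 0.1412]
orientation: [-172.3, 24.1, 13.8]
force: [-4.7, 0.1, -10.2]
opening: 0.0144
gripper_force: 30.0
shift [0.0006 0.0004 0.0098] turn [ 0.1  0.2 29.2] | tcp [0.5516 0.0164 0.1412] F [ -4.7   0.1 -10.2] q [ 16.  29.   1.  -8. -86.  89.] t 8.35
```

```bash
python3 -m pendant '[[-1,[0,0,-0.0001],[0,0,4]],[-1,[0,0,-0.00035],[0,0,10]],[-1,[0,0,-0.0006],[0,0,16]],[-1,[0,0,-0.00085],[0,0,22]],[-1,[0,0,-0.0011],[0,0,28]],[-1,[0,0,-0.00135],[0,0,34]],[-1,[0,0,-0.0016],[0,0,40]],[-1,[0,0,-0.00185],[0,0,46]],[-1,[0,0,-0.0021],[0,0,52]],[-1,[0,0,-0.0023],[0,0,57]]]' | grep force
python3 -m pendant '[[-1,[0,0,-0.0001],[0,0,-4]],[-1,[0,0,-0.00035],[0,0,-10]],[-1,[0,0,-0.0006],[0,0,-16]],[-1,[0,0,-0.00085],[0,0,-22]],[-1,[0,0,-0.0011],[0,0,-28]],[-1,[0,0,-0.00135],[0,0,-34]],[-1,[0,0,-0.0016],[0,0,-40]],[-1,[0,0,-0.00185],[0,0,-46]],[-1,[0,0,-0.0021],[0,0,-52]],[-1,[0,0,-0.0023],[0,0,-57]]]'; python3 go.py 70 0 40 -12.3
```

```text
force: [-5.2, 0.2, -8.3]
gripper_force: 30.8
clock: 10.02
tool_pos: [0.5545, 0.0157, 0.1474]
orientation: [-172.4, 24.0, 13.9]
force: [-2.9, -1.0, -0.7]
opening: 0.014
gripper_force: 30.2
shift [ 0.0007 -0.0001  0.0166] turn [ 0.2  0.1 29.3] | tcp [0.5545 0.0157 0.1474] F [-2.9 -1.  -0.7] q [ 16.  29.   2.  -8. -87.  89.] t 10.0167
```

```bash
python3 -m pendant '[[-1,[0,0,-0.0005],[0,0,5]],[-1,[0,0,-0.001],[0,0,11]],[-1,[0,0,-0.0015],[0,0,17]],[-1,[0,0,-0.0025],[0,0,23]],[-1,[0,0,-0.004],[0,0,29]],[-1,[0,0,-0.007],[0,0,29]],[-1,[0,0,-0.012],[0,0,29]],[-1,[0,0,-0.02],[0,0,29]],[-1,[0,0,-0.03],[0,0,29]],[-1,[0,0,-0.04],[0,0,29]]]'
python3 -m pendant '[[-1,[0,0,-0.015],[0,0,0]],[-1,[0,0,-0.035],[0,0,0]],[-1,[0,0,-0.055],[0,0,0]],[-1,[0,0,-0.07],[0,0,0]]]'
cat > tray.py <<'E'
from go import *
import sys
z=float(sys.argv[1]);yaw=float(sys.argv[2])
to(np.array([.495,.366,z]),Ro.from_euler("zx",[yaw,180],degrees=True).as_matrix()if 0 else Ro.from_euler("xyz",[180,0,yaw],degrees=True).as_matrix())
E
python3 tray.py 0.15 0
python3 - <<'E'
from h import *;import cv2
a=viewer.snapshot("side")[60:270,250:460,::-1]
cv2.imwrite("pics/out.png",cv2.resize(a,(500,500),interpolation=cv2.INTER_CUBIC))
E
```

```text
clock: 10.85
tool_pos: [0.5729, 0.0147, 0.1848]
orientation: [174.2, 24.3, -18.1]
force: [0.5, 0.4, 0.6]
opening: 0.0141
gripper_force: 30.1
clock: 11.18
tool_pos: [0.6029, 0.0122, 0.2496]
orientation: [174.2, 24.2, -18.1]
force: [0.2, 0.6, -0.5]
opening: 0.0147
gripper_force: 30.1
shift [-0.1532 -0.3189  0.1468] turn [  1.8  24.9 -16.6] | tcp [0.6029 0.0122 0.2496] F [ 0.2  0.6 -0.5] q [  14.   29.   16.   -8. -100.   59.] t 11.1833
```

View pics/out.png

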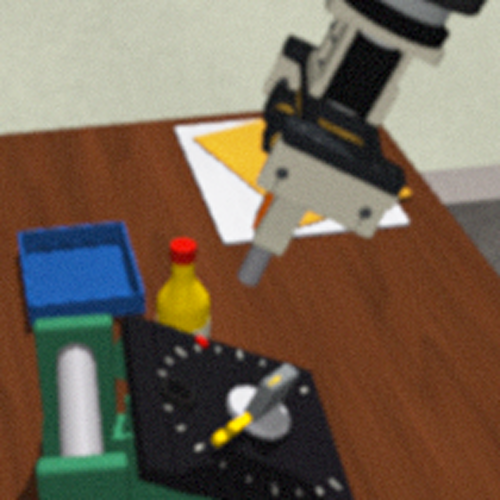

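The pin hangs straight from the fingers at (255,265) and the bush stays down in the panel. The bottle at (183,290) will be passed over. Carrying to the tray.

```bash
python3 tray.py 0.25 0; python3 - <<'E'
from h import *
print(ray("top",228,215,.15),ray("top",233,222,.1))
E
```

```text
shift [-0.195  -0.3098  0.0582] turn [  1.8  24.7 -16.7] | tcp [0.6045 0.0119 0.2517] F [1.  0.  2.1] q [  14.   29.   16.   -8. -100.   59.] t 11.2333
[0.57418642 0.17604057 0.15      ] [0.56713032 0.17318178 0.1       ]
```

```bash
python3 -m pendant '[[-1,[-0.015,-0.025,0.004],[0,2,-1]],[-1,[-0.035,-0.056,0.01],[0,5,-3]],[-1,[-0.055,-0.088,0.016],[0,8,-5]],[-1,[-0.075,-0.12,0.022],[1,11,-7]],[-1,[-0.095,-0.152,0.028],[1,14,-9]],[-1,[-0.115,-0.184,0.034],[1,17,-11]],[-1,[-0.135,-0.216,0.04],[1,20,-13]],[-1,[-0.155,-0.248,0.046],[2,23,-15]],[-1,[-0.175,-0.28,0.052],[2,25,-17]],[-1,[-0.195,-0.31,0.058],[2,25,-17]]]'; python3 tray.py 0.042 0
```

```text
clock: 12.07
tool_pos: [0.4911, 0.3688, 0.2482]
orientation: [-179.6, -0.2, 0.5]
force: [1.0, -0.8, -0.2]
opening: 0.0141
gripper_force: 30.1
shift [0.003  0.0042 0.2062] turn [-0.4 -0.2  0.5] | tcp [0.4911 0.3688 0.2482] F [ 1.  -0.8 -0.2] q [ 55.  14.  -6.  -0. -70.  35.] t 12.0667
```

```bash
python3 -m pendant '[[-1,[0,0,0.02],[0,0,0]],[-1,[0,0,0.045],[0,0,0]],[-1,[0,0,0.07],[0,0,0]],[-1,[0,0,0.095],[0,0,0]],[-1,[0,0,0.12],[0,0,0]],[-1,[0,0,0.145],[0,0,0]],[-1,[0,0,0.165],[0,0,0]],[-1,[0,0,0.18],[0,0,0]],[-1,[0,0,0.19],[0,0,0]],[-1,[0,0,0.195],[0,0,0]]]'
python3 -m pendant '[[-1,[0,0,0.004],[0,0,0]],[-1,[0,0,0.006],[0,0,0]],[-1,[0,0,0.008],[0,0,0]],[-1,[0,0,0.008],[0,0,0]]]'
```

```text
clock: 12.9
tool_pos: [0.4927, 0.3676, 0.0502]
orientation: [-179.8, 0.0, 0.3]
force: [0.3, -0.1, -0.5]
opening: 0.014
gripper_force: 30.1
clock: 13.23
tool_pos: [0.4929, 0.3681, 0.0436]
orientation: [-179.7, -0.1, 0.3]
force: [-0.1, -0.5, -0.5]
opening: 0.0142
gripper_force: 30.1
```

```bash
python3 -m pendant '[[-1,[0,0,0.001],[0,0,0]],[-1,[0,0,0.002],[0,0,0]],[-1,[0,0,0.003],[0,0,0]],[-1,[0,0,0.003],[0,0,0]]]' | egrep "tool|^force"
python3 -m pendant '[[-1,[0,0,0.001],[0,0,0]],[-1,[0,0,0.002],[0,0,0]],[-1,[0,0,0.003],[0,0,0]],[-1,[0,0,0.003],[0,0,0]]]' | egrep "tool|^force"
```

```text
tool_pos: [0.4927, 0.3678, 0.0402]
force: [0.3, 0.6, -0.5]
tool_pos: [0.4935, 0.3684, 0.0389]
force: [-2.0, -1.6, 11.2]
```

Floor contact at 11 N. I back off 1 mm and open slowly, then lift.

```bash
python3 -m pendant '[[-1,[0,0,-0.001],[0,0,0]],[-0.7,[0,0,-0.001],[0,0,0]],[-0.6,[0,0,-0.001],[0,0,0]],[-0.4,[0,0,-0.001],[0,0,0]],[-0.2,[0,0,-0.001],[0,0,0]],[0,[0,0,-0.001],[0,0,0]],[0,[0,0,-0.001],[0,0,0]],[0,[0,0,-0.02],[0,0,0]],[0,[0,0,-0.05],[0,0,0]],[0,[0,0,-0.09],[0,0,0]]]'
python3 -m pendant '[[0,[0,0,-0.04],[0,0,0]],[0,[0,0,-0.08],[0,0,0]],[0,[0,0,-0.115],[0,0,0]],[0.2,[0,0,-0.125],[0,0,0]]]'; python3 - <<'E'
from h import *;import cv2
a=viewer.snapshot("side")[120:220,230:430,::-1];b=viewer.snapshot("top")[200:300,100:300,::-1]
cv2.imwrite("pics/tray.png",np.hstack([cv2.resize(i,(400,200)) for i in(a,b)]))
E
python3 go.py 0 0 124 51.4;python3 go.py 0 0 124 -128.6
```

```text
clock: 14.73
tool_pos: [0.4912, 0.3658, 0.1251]
orientation: [180.0, 0.2, 0.2]
force: [1.1, 1.4, -0.7]
opening: 0.0437
gripper_force: 0.0
clock: 15.07
tool_pos: [0.4945, 0.3683, 0.259]
orientation: [-179.4, -0.4, 0.3]
force: [1.3, 0.8, 0.2]
opening: 0.0468
gripper_force: 0.0
shift [0.1511 0.361  0.0744] turn [ 11.8 -23.1 -45.5] | tcp [0.4935 0.3679 0.2555] F [-0.3  0.7 -0.9] q [ 55.  14.  -5.  -0. -71.  35.] t 15.1667
shift [0.1511 0.361  0.0744] turn [-28.4 -14.5 131.1] | tcp [0.4935 0.3679 0.2555] F [-0.3  0.7 -0.9] q [ 55.  14.  -5.  -0. -71.  35.] t 15.1667
```

View pics/tray.png

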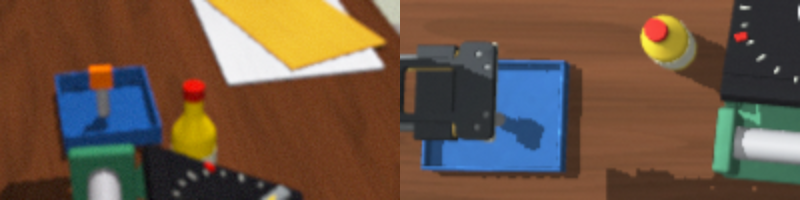

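The pin stands upright in the tray at (100,90) in the side crop. Now to the dial, staying high over the bottle.

```bash
python3 -m pendant '[[0.2,[0.012,0.028,0],[1,-2,-4]],[0.2,[0.027,0.064,0],[2,-4,-8]],[0.2,[0.042,0.1,0],[3,-6,-12]],[0.2,[0.057,0.136,0],[4,-8,-16]],[0.2,[0.072,0.172,0],[5,-10,-20]],[0.2,[0.087,0.208,0],[6,-12,-24]],[0.2,[0.102,0.244,0],[7,-14,-28]],[0.2,[0.117,0.28,0],[8,-16,-32]],[0.2,[0.132,0.316,0],[9,-18,-36]],[0.2,[0.151,0.352,0],[10,-20,-40]]]'; python3 go.py 0 0 124 51.4
```

```text
clock: 16.0
tool_pos: [0.645, 0.0136, 0.2496]
orientation: [-163.3, 14.7, 43.1]
force: [2.0, 1.3, 0.4]
opening: 0.0527
gripper_force: 0.0
shift [0.0156 0.0247 0.0649] turn [ 1.7 -2.5 -5.5] | tcp [0.645  0.0136 0.2496] F [2.  1.3 0.4] q [  14.   31.   20.   -8. -100.  117.] t 16.0
```

```bash
python3 -m pendant '[[0.2,[0.005,0.008,0.02],[1,-1,-2]],[0.2,[0.01,0.016,0.04],[2,-2,-4]],[0.2,[0.0156,0.0247,0.062],[2,-2.5,-5.5]],[0.2,[0.0156,0.0247,0.065],[2,-2.5,-5.5]],[0.2,[0.0156,0.0247,0.065],[2,-2.5,-5.5]],[0.2,[0.0156,0.0247,0.065],[2,-2.5,-5.5]]]'; python3 go.py 0 0 34 51.4
```

```text
clock: 16.5
tool_pos: [0.647, 0.0102, 0.1801]
orientation: [-159.9, 15.3, 49.1]
force: [-0.3, 0.1, 0.1]
opening: 0.0524
gripper_force: 0.0
shift [-0.0014  0.0018  0.0914] turn [-0.1 -0.1 -0.2] | tcp [0.647  0.0102 0.1801] F [-0.3  0.1  0.1] q [ 13.  36.  18.  -8. -96. 124.] t 16.5
```

```bash
python3 -m pendant '[[0.2,[-0.001,0.002,0.02],[0,0,0]],[0.2,[-0.001,0.002,0.04],[0,0,0]],[0.2,[-0.001,0.002,0.055],[0,0,0]],[0.2,[-0.001,0.002,0.068],[0,0,0]],[0.2,[-0.001,0.002,0.077],[0,0,0]],[0.2,[-0.001,0.002,0.083],[0,0,0]],[0.2,[-0.001,0.002,0.087],[0,0,0]],[0.2,[-0.001,0.002,0.088],[0,0,0]],[0.2,[-0.001,0.002,0.088],[0,0,0]]]'; python3 go.py 0 0 36 51.4
python3 - <<'E'
from h import *;import cv2
b=viewer.snapshot("side")[150:290,270:410,::-1];a=viewer.snapshot("top")[150:290,240:380,::-1]
cv2.imwrite("pics/dial.png",np.hstack([cv2.resize(i,(400,400),interpolation=cv2.INTER_CUBIC) for i in(a,b)]))
E
```

```text
clock: 17.25
tool_pos: [0.6109, 0.0115, 0.1002]
orientation: [-159.9, 15.2, 49.1]
force: [1.1, 0.8, 0.3]
opening: 0.0527
gripper_force: 0.0
shift [-0.0006 -0.0004  0.0018] turn [-0.1 -0.1 -0.2] | tcp [0.6109 0.0115 0.1002] F [1.1 0.8 0.3] q [ 14.  36.   7.  -8. -85. 125.] t 17.25
```

View pics/dial.png

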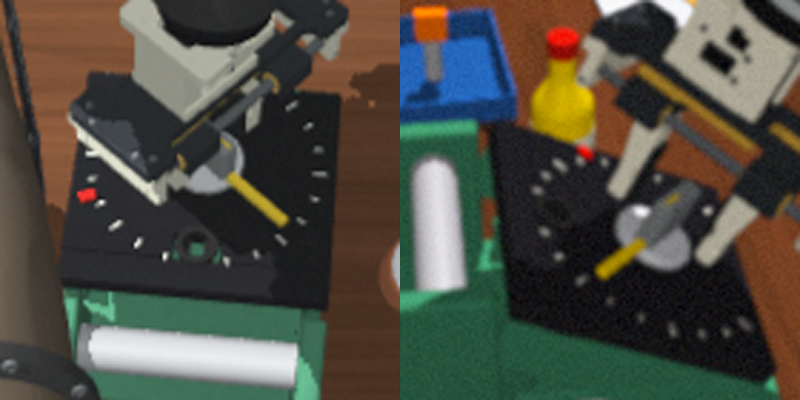

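The fingers at (625,185) and (712,250) straddle the bar (672,210), and the panel above is clear. Closing.

```bash
python3 -m pendant '[[0,[0,0,0],[0,0,0]],[-0.4,[0,0,0],[0,0,0]],[-0.7,[0,0,0],[0,0,0]],[-1,[0,0,0],[0,0,0]],[-1,[0,0,0],[0,0,0]],[-1,[0,0,0],[0,0,0]],[-1,[0,0,0],[0,0,0]],[-1,[0,0,0],[0,0,0]]]'
python3 -m pendant '[[-1,[0,0,0],[0,0,3]],[-1,[0,0,0],[0,0,8]],[-1,[0,0,0],[0,0,14]],[-1,[0,0,0],[0,0,20]],[-1,[0,0,0],[0,0,26]],[-1,[0,0,0],[0,0,32]],[-1,[0,0,0],[0,0,38]],[-1,[0,0,0],[0,0,44]],[-1,[0,0,0],[0,0,48]],[-1,[0,0,0],[0,0,50]]]'; python3 go.py 0 0 36 -65.9
```

```text
clock: 18.02
tool_pos: [0.6103, 0.0116, 0.0997]
orientation: [-159.9, 15.3, 49.2]
force: [-1.8, 2.4, 1.0]
opening: 0.0138
gripper_force: 29.9
clock: 18.85
tool_pos: [0.6103, 0.0115, 0.0997]
orientation: [-179.4, 25.1, -3.6]
force: [-1.8, 1.2, 1.4]
opening: 0.0141
gripper_force: 30.0
shift [-0.0004  0.0002  0.001 ] turn [-0.1  0.2 66.9] | tcp [0.6103 0.0115 0.0997] F [-1.8  1.2  1.4] q [ 14.  36.   7.  -8. -85.  74.] t 18.85
```

```bash
python3 -m pendant '[[-1,[0,0,0],[0,0,3]],[-1,[0,0,0],[0,0,9]],[-1,[0,0,0],[0,0,15]],[-1,[0,0,0],[0,0,21]],[-1,[0,0,0],[0,0,27]],[-1,[0,0,0],[0,0,33]],[-1,[0,0,0],[0,0,39]],[-1,[0,0,0],[0,0,45]],[-1,[0,0,0],[0,0,50]],[-1,[0,0,0],[0,0,54]]]'; python3 -m pendant '[[-1,[0,0,0],[0,0,0]],[-1,[0,0,0],[0,0,0]]]' | grep ^force; python3 go.py 0 0 36 -65.9
python3 - <<'E'
from h import *;import cv2
b=viewer.snapshot("side");a=viewer.snapshot("top")
cv2.imwrite("pics/side1.png",b[:,:,::-1]);cv2.imwrite("pics/top1.png",a[:,:,::-1])
cv2.imwrite("pics/near.png",np.hstack([cv2.resize(i[...,::-1],(400,400),interpolation=cv2.INTER_CUBIC) for i in(a[170:260,250:340],b[170:260,310:400])]))
p=np.load("p.npy");A=panel(p[3])
for n in("top","side"):
  for t in (-65.9,-53):
    t=np.radians(-t);print(n,proj(n,[p[:3]+A@[.078*np.cos(t),-.078*np.sin(t),.0105],p[:3]+A@[.09*np.cos(t),-.09*np.sin(t),.002]]).round(1).tolist())
E
```

```text
clock: 19.68
tool_pos: [0.6102, 0.0114, 0.0997]
orientation: [159.6, 14.9, -60.5]
force: [-1.5, 0.4, 0.4]
opening: 0.0138
gripper_force: 30.0
force: [-2.1, 1.0, 0.9]
shift [-0.0001  0.0003  0.001 ] turn [-0.   0.2 13.3] | tcp [0.6102 0.0114 0.0997] F [-2.1  1.   0.9] q [ 14.  36.   7.  -8. -85.  21.] t 19.85
top [[276.2, 213.9], [270.6, 217.7]]
top [[279.6, 220.5], [274.6, 225.3]]
side [[339.2, 204.0], [334.5, 203.3]]
side [[332.9, 204.5], [327.3, 203.9]]
```

View pics/near.png

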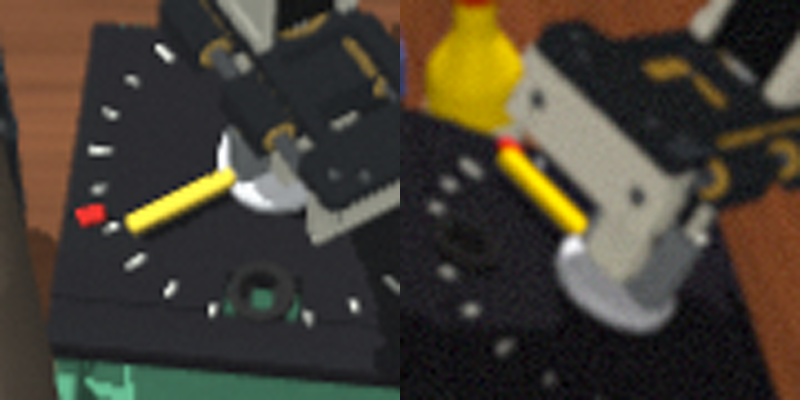

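The pointer tip is at about (279.5,220.4) in the top view, matching the model for 53°. The mark is at about (270.3,218.1), so roughly 12.8° remain.

```bash
python3 -m pendant '[[-1,[0,0,0],[0,0,4]],[-1,[0,0,0],[0,0,8]],[-1,[0,0,0],[0,0,11]],[-1,[0,0,0],[0,0,12.8]],[-1,[0,0,0],[0,0,12.8]],[-1,[0,0,0],[0,0,12.8]],[-1,[0,0,0],[0,0,12.8]]]' | grep orient
cat > meas.py <<'E'
from h import *;import cv2,fit2
p=np.load("p.npy");A=panel(p[3])
n="top"; i=viewer.snapshot(n)[...,::-1];cv2.imwrite("pics/top0b.png",i)
hs=cv2.cvtColor(i,cv2.COLOR_BGR2HSV)
def pts(lo,hi,box):
    x0,y0,x1,y1=box;m=cv2.inRange(hs[y0:y1,x0:x1],lo,hi);return np.argwhere(m)[:,::-1]+[x0,y0]
def pan(q,h): # pixels -> panel coords at height h
    c=viewer.camera_params(n);E=c["extrinsics"];R=E[:3,:3];o=-R.T@E[:3,3]
    d=np.c_[(q[:,0]-c["cx"])/c["fx"],-(q[:,1]-c["cy"])/c["fy"],-np.ones(len(q))]@R
    N=A[:,2];s=((p[:3]+N*h-o)@N)/(d@N);return (o+d*s[:,None]-p[:3])@A
for nm,lo,hi,h in(("yellow",(22,150,110),(33,255,255),.0125),("red",(0,150,100),(4,255,255),.0035)):
    q=pan(pts(lo,hi,(258,195,312,245)).astype(float),h)[:,:2];q=q[np.hypot(*q.T)>.03]
    print(nm,len(q),"r",np.hypot(*q.T).min().round(4),np.hypot(*q.T).max().round(4),"ang",np.degrees(np.arctan2(-q[:,1].mean(),q[:,0].mean())).round(2))
E
python3 meas.py; python3 -c "
from plant import *;o=sensors.get_obs();print(o['force'],o['moment'])"
```

```text
orientation: [157.0, 10.3, -72.4]
yellow 115 r 0.0304 0.0807 ang 66.19
red 28 r 0.0852 0.0982 ang 65.22
[-3.9478461   0.97865711  3.0265952 ] [ 0.14649599  0.2272221  -0.15962479]
```

The pointer reads 66.2° and the mark 65.2°, so it is within about 1.5 mm. Releasing and backing off.

```bash
python3 -m pendant '[[-0.6,[0,0,0],[0,0,0]],[-0.4,[0,0,0],[0,0,0]],[-0.2,[0,0,0],[0,0,0]],[0,[0,0,0],[0,0,0]],[0,[0,0,-0.01],[0,0,0]],[0,[0,0,-0.035],[0,0,0]],[0,[0,0,-0.065],[0,0,0]],[0,[0,0,-0.1],[0,0,0]],[0,[0,0,-0.12],[0,0,0]],[0,[0,0,-0.12],[0,0,0]]]'
python3 -m pendant '[[0,[0,0,0],[0,0,0]],[0,[0,0,0],[0,0,0]],[0,[0,0,0],[0,0,0]],[0,[0,0,0],[0,0,0]]]' | grep ^force
python3 meas.py
python3 - <<'E'
from h import *;import cv2
b=viewer.snapshot("side");a=viewer.snapshot("top")
cv2.imwrite("pics/end.png",np.hstack([cv2.resize(i[...,::-1],(400,300),interpolation=cv2.INTER_CUBIC) for i in(a[170:290,100:260],b[130:280,220:420])]))
E
```

```text
clock: 21.42
tool_pos: [0.6646, 0.0061, 0.2136]
orientation: [157.5, 10.1, -72.4]
force: [-0.6, 0.2, -0.5]
opening: 0.0437
gripper_force: 0.0
force: [-0.3, 1.4, 0.4]
yellow 115 r 0.0304 0.0807 ang 66.19
red 29 r 0.0845 0.0982 ang 65.28
```

View pics/end.png

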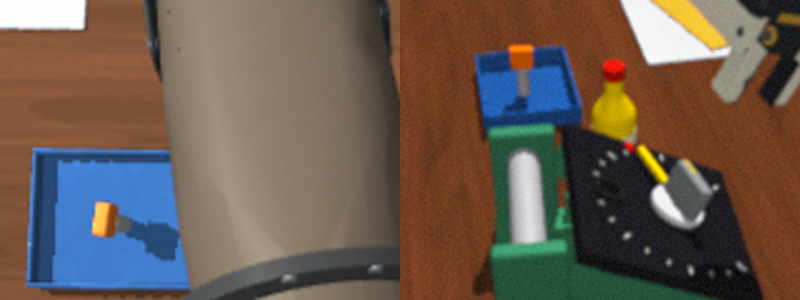

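The pin stands in the tray at (105,220), the pointer is at the red mark at (630,147), and the gripper is clear.

```bash
python3 -c "
from plant import workorder;print(workorder.close_job())"
```

```text
the job is handed in; nothing more can be done
None
```

I handed in the job at about 21.5 s of the 72 s allowed (no verdict was returned): the pin was twisted free at about 11 N and stands released in the blue tray, the pointer is about 1° (1.3 mm) from the red mark, and the robot is clear of everything.

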